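# Brace the bench timer in the corner stop and start it

### The arm

A 7-joint arm with a two-finger parallel gripper is mounted at the origin on a cart in front of the work surface, level with it; the furniture and walls round the work are solid. World frame = base frame: x ahead of the robot, y to its left, z up, the work surface at z = 0. Lengths are in m, angles in rad, forces in N, time in s.
With the tool pointing down it reaches from about 0.425 to 0.875 m from the base axis. Payload 4.7 kg.
Tool frame: the origin (TCP) lies between the finger pads; the fingertips stand 22 mm ahead of it and the grasp point (between the pads) lies 3 mm ahead of it; z points along the fingers, y is the direction in which the jaws open and shut (so a half turn about z gives the same grasp; the last joint's range is limited). The gripper opens to 85 mm and grips with 20 to 120 N. Pads are 22 mm wide; open, the fingers measure 114 mm over their backs; the gripper's body (76 mm by 85 mm) begins 54 mm behind the grasp point. The pads swing forward as they close: fully open they stand 13 mm farther back than shut.
Start: joints at [1.314, 0.321, -0.07, 1.45, 0.023, 1.371, -0.057], TCP at [0.174, -0.626, 0.253] pointing down, gripper open.
Joint ranges: [-2.86, 2.86], [-0.3, 2.09], [-1.38, 1.24], [0.06, 2.45], [-1.56, 4.7], [0.09, 2.05], [-2.69, 2.69]. Speed limits (rad/s): [2.57, 2.57, 3.14, 3.14, 3.14, 3.14, 3.14].

### API

Orientations are given as a unit quaternion [x, y, z, w].
In Python, from plant import robot gives the robot as it stands. The module is installed in compiled form; this text tells all that it offers. Calls block until the motion is done:
- robot.move_ptp(position, orientation): joint-space move of the TCP to a pose.
- robot.servo_line(position, ori=None, v=0.15, threshold=None): straight line of the TCP; ori=None keeps the orientation; v is the mean speed in m/s. With threshold (N) it stops when the force on the tool has changed by that much, and returns True; else False.
- robot.movej(angles): joint-space move.
- robot.open() and robot.close_gripper(): open the fingers fully, or close them until they stop; the grip force is fixed at half the most.
- robot.dwell(seconds).
- robot.inverse_kinematics(position, orientation): joint angles nearest the present ones, or None.
- robot.sense(): the state.
- robot.capture(name): name is "side" or "top" or "wrist"; returns a dict with "img" (400x640x3 uint8, red, green, blue), "camera_matrix" (3x3 intrinsics, pixels), "R" (3x3) and "t" (3): a world point X has camera coordinates R X + t. Camera axes: x right, y down, z forward; pixel columns grow to the right and rows downward; lengths in m; the calibration is good to about 2 mm. A picture is of the moment at which its call begins. There is no depth.
A pose or a line that the arm cannot do raises robot.Unreachable and nothing moves.
- robot.job_done(): hands the job in, once; it reports no verdict.
The state is a dict: "t": time; "joint_pos": joint angles; "qd": joint speeds; "joint_efforts": joint torques, N m; "eef_pos": TCP position; "tcp_rot": TCP orientation; "wrist_force": force on the tool from outside, world axes, zero at the start; "ft_torque": the same for the moment, N m; "gripper_width": finger opening in m.
Only numpy, scipy, OpenCV 4.12 (cv2) and the standard library are available. Lean on these libraries where they do the work, as an engineer would, in place of code of your own. Each camera call takes 0.05 s, during which the arm holds its last target. There are 200 camera calls.

### The job

Slide the loose bench timer along the worktop until it sits fully home in the metal corner stop, its back flush against the long wall and its side against the short cheek, with the start plunger still out. Then, with the stop bracing it, push the large round start plunger on its front fully in, so that it stays in and the timer is left home in the corner. Do not lift the timer, do not press the small reset button beside the plunger, and leave the tape, the weight and the note pad where they are.

Things in the scene. Friction and masses are not known exactly. Their poses are not given: they have to be found in the camera images.
- timer: Loose bench timer: a flat white-over-grey plastic box, 90 (x) x 130 (y) x 45 (z) mm, 0.2 to 0.45 kg, dark display on top; it slides on the worktop at a push of 1 to 4 N. Origin: centre of its underside, on the worktop. Its own x points from its front (the face with the plunger and button, at x = -45 mm) to its plain back (x = +45 mm); its y points to the left of someone facing its front. The front is bare for at least 50 mm between plunger and button.
- timer_corner (a point): The timer's back right upright edge (timer x = +45, y = -65 mm), 15 mm above the worktop. When the timer is home, this lies at the corner stop's inner corner.
- start_plunger (a joint): Travel of the start plunger, m: 0 = fully out, 0.010 = fully in. It slides along timer +x (level, into the front), needs about 7 N all the way and stays where it is left: more than the unbraced timer can take without sliding away.
- plunger_face (a point): Centre of the start plunger's outer face: a round black cap 22 mm in diameter on a steel stem, on the left half of the timer's front (timer y = +38 mm, 24 mm above the worktop); the face stands 14 mm in front of the timer's front when out, 4 mm when fully in. Moves with the plunger.
- reset_button (a joint): Travel of the reset button, m: 0 = out, 0.003 = pressed; light spring (1 N), springs back.
- reset_face (a point): Centre of the small reset button's face: black, 10 mm in diameter, on the right half of the timer's front (timer y = -38 mm, 24 mm above the worktop), standing 4 mm proud. Not to be pressed.
- corner_stop: Aluminium corner stop screwed to the worktop, walls 10 mm thick and 30 mm high. Origin: the inner corner at worktop level. Its own axes: the long back wall's inner face is the plane x = 0, running from the corner to y = +150 mm; the short cheek's inner face is the plane y = 0, running from the corner to x = -80 mm. Low screw flanges lie outside the walls. The timer at home has the same yaw as the stop, with its origin at stop x = -45, y = +65 mm.
- tape: Bystander: roll of brown tape lying flat, 96 mm across, 48 mm high. Origin: centre of its underside.
- weight: Bystander: grey metal calibration weight with a knob, 43 mm in diameter, 60 mm high. Origin: centre of its underside.
- note_pad: Bystander: square pad of sticky notes, 76 x 76 x 12 mm. Origin: centre of its underside.

How it is judged:
By the outcome, as a careful person would: the job done as asked, in the order asked, and still so for the second after the job is handed in, with the robot touching nothing.
It also fails if it takes over 48 s, if anything falls off the work surface, if the arm or the gripper's body presses on something with over 40 N, if the wrist force passes 120 N, or if a joint passes its speed limit or range.

## Working session

There is one attempt and no reset: what is moved stays moved. The work goes in short steps, each a Python script; the robot and the scene stay as the last script left them, time stands still between calls to the robot, and variables do not carry over. Pictures are saved under pics/ and viewed, about 8 in all and at most 12, crops included, and the job is handed in when it is done.

```bash
mkdir -p pics; cat > h.py <<'E'
import numpy as np, cv2
from plant import robot
def snap(cam,name):
    c=robot.capture(cam); cv2.imwrite(f'pics/{name}.png',c['img'][:,:,::-1])
    np.savez(f'pics/{name}.npz',**{k:np.array(v) for k,v in c.items()}); return c
def cast(c,uv,z):
    K=np.array(c['camera_matrix']);R=np.array(c['R']);t=np.array(c['t'])
    uv=np.atleast_2d(uv).astype(float)
    d=(R.T@np.linalg.inv(K)@np.c_[uv,np.ones(len(uv))].T).T
    o=-R.T@t
    return o+d*((z-o[2])/d[:,2])[:,None]
def proj(c,X):
    X=np.atleast_2d(X);p=(np.array(c['camera_matrix'])@(np.array(c['R'])@X.T+np.array(c['t'])[:,None])).T
    return p[:,:2]/p[:,2:]
E
python3 - <<'E'
from h import *
for n in('top','side'):
    c=snap(n,n+'1'); R=np.array(c['R']); print(n,-R.T@np.array(c['t']),R[2],c['camera_matrix'][0])
s=robot.sense();print(s['t'],s['tcp_rot'],s['wrist_force'],s['eef_pos'])
E
```

```text
top [0.41569502 0.07445744 1.27573891] [ 0.13402194 -0.00355764 -0.99097198] [457.32070892   0.         321.64506604]
side [ 0.35250894 -0.69348527  0.79343865] [ 0.2288762   0.70506717 -0.67118997] [376.70162483   0.         326.56158215]
0.1 [ 9.90844237e-01  1.35007019e-01 -1.48997468e-04 -8.83499635e-04] [ 0.05133432 -0.13490064 -0.79858171] [ 0.17371624 -0.6258699   0.25230653]
```

View pics/top1.png

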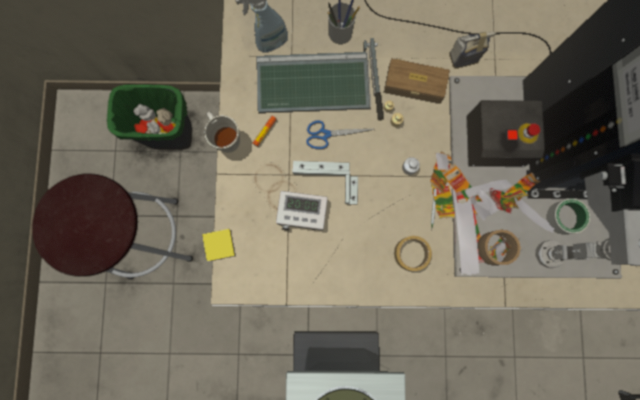

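View pics/side1.png

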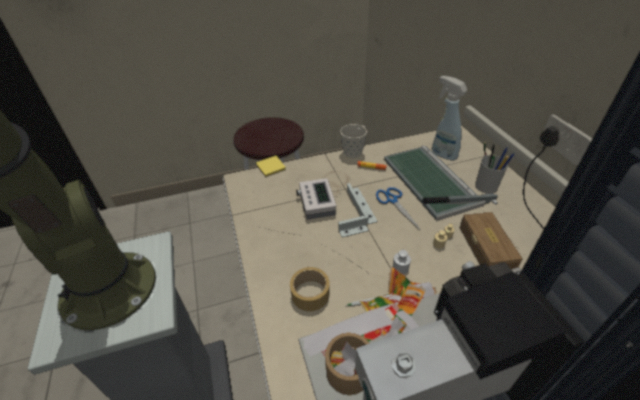

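The top view shows the timer at about (302,210) px, with its front and plunger at (287,228) facing the robot. The stop is at (293–357, 162–204), with its inner corner near (347,174). I'll take an enlarged crop for exact pixels.

```bash
python3 - <<'E'
from h import *
c=dict(np.load('pics/top1.npz'))
i=c['img'][150:250,260:370,::-1]; cv2.imwrite('pics/crop.png',cv2.resize(i,None,fx=7,fy=6,interpolation=cv2.INTER_CUBIC)[:600])
g=cv2.cvtColor(c['img'],cv2.COLOR_RGB2HSV)
m=((g[...,2]>185)&(g[...,1]<45)).astype(np.uint8); 
cs,_=cv2.findContours(m[150:250,260:370],0,2)
for k in cs:
    if cv2.contourArea(k)>100:
        r=cv2.minAreaRect(k); b=cv2.boxPoints(r)+[260,150]; print(b.tolist(),cast(c,b,.045).round(4).tolist())
E
```

```text
[[275.926305770874, 221.57113647460938], [279.89355278015137, 190.82498168945312], [325.87000274658203, 196.75743103027344], [321.9027557373047, 227.5035858154297]] [[0.5476, 0.1933, 0.045], [0.6321, 0.1845, 0.045], [0.6171, 0.0589, 0.045], [0.5328, 0.0688, 0.045]]
[[292.0, 161.0], [338.0, 161.0], [338.0, 171.0], [292.0, 171.0]] [[0.7158, 0.1531, 0.045], [0.7172, 0.0264, 0.045], [0.6891, 0.0262, 0.045], [0.6877, 0.1525, 0.045]]
```

View pics/crop.png

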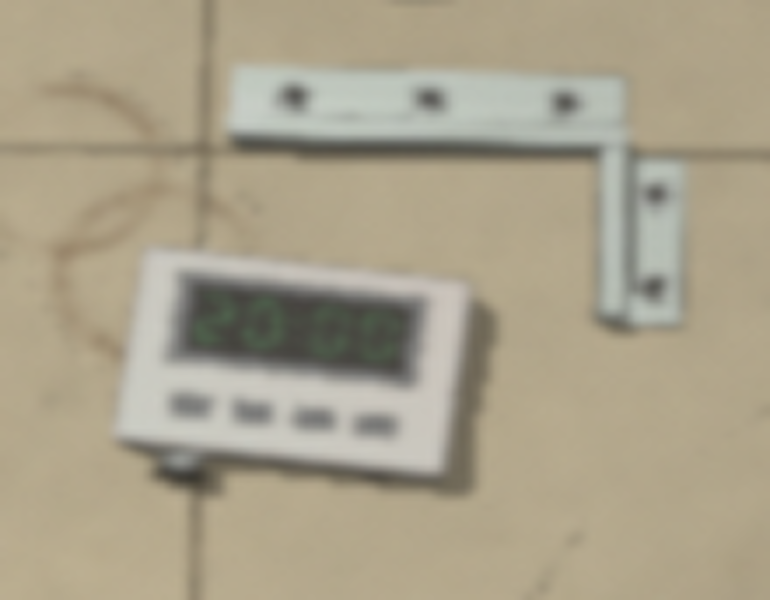

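The crop shows the plunger out at crop (182,465). The timer is rotated about -6.6°. The stop's inner top edge runs (232,134)–(600,145), and the cheek runs down to (598,316). Next I'll compute the stop pose, move over the scene with the gripper closed, and look with the wrist camera.

```bash
python3 - <<'E'
from h import *
c=dict(np.load('pics/top1.npz'))
p=np.array([[232,134],[600,145],[598,316]])/[7,6]+[260,150]
P=cast(c,p,.03);print(P.round(4))
robot.close_gripper()
robot.move_ptp([0.50,0.10,0.30],[1,0,0,0])
w=snap('wrist','w1');R=w['R'];print(-R.T@w['t'],R)
s=robot.sense();print(s['t'],s['eef_pos'],s['wrist_force'],s['gripper_width'])
E
```

```text
[[0.6872 0.1502 0.03  ]
 [0.6837 0.0041 0.03  ]
 [0.6036 0.0047 0.03  ]]
[0.58152174 0.09838626 0.41955974] [[-1.23479607e-03 -9.99998932e-01 -7.81685346e-04]
 [-9.48339955e-01  9.23014166e-04  3.17254594e-01]
 [-3.17253534e-01  1.13304817e-03 -9.48340082e-01]]
3.725 [0.50025587 0.0991077  0.29991571] [-0.1214187  -0.25684741  0.0791302 ] 8.760011337454592e-07
```

View pics/w1.png

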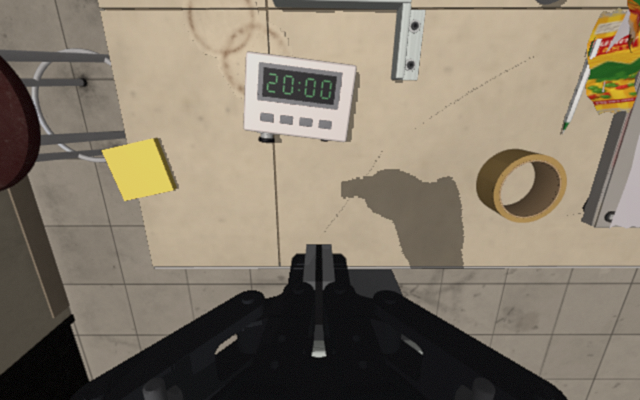

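In the wrist view the timer's top corners are at about (247,53), (356,67), (350,141) and (245,131), the plunger is at (266,137), and the cheek's inner top edge runs (401,5)–(396,78).

```bash
python3 - <<'E'
from h import *
w=dict(np.load('pics/w1.npz'))
g=cv2.cvtColor(w['img'],cv2.COLOR_RGB2HSV)
m=((g[...,2]>175)&(g[...,1]<30)).astype(np.uint8)
m[:40]=0;m[150:]=0;m[:,:230]=0;m[:,370:]=0
k=max(cv2.findContours(m,0,2)[0],key=cv2.contourArea)
b=cv2.approxPolyDP(cv2.convexHull(k),4,True)[:,0];print(b.tolist());P=cast(w,b,.045);print(P.round(4).tolist(),P.mean(0))
print(np.linalg.norm(P-np.roll(P,1,0),axis=1))
print('stop',cast(w,[[274,10],[401,9],[396,78],[402,79]],.03).round(4))
print('plunger',cast(w,[[266,137]],.024))
cv2.imwrite('pics/c2.png',cv2.resize(w['img'][:150,230:430,::-1],None,fx=4,fy=4,interpolation=cv2.INTER_NEAREST))
E
```

```text
[[247, 52], [353, 65], [344, 140], [245, 129]]
[[0.6345, 0.1805, 0.045], [0.6207, 0.0586, 0.045], [0.5348, 0.0668, 0.045], [0.5484, 0.1897, 0.045]] [0.58460478 0.12387258 0.045     ]
[0.08662872 0.12270589 0.0863341  0.12368477]
stop [[ 0.68    0.1495  0.03  ]
 [ 0.6808  0.0042  0.03  ]
 [ 0.6077  0.0039  0.03  ]
 [ 0.6065 -0.0035  0.03  ]]
plunger [[0.53619072 0.1679326  0.024     ]]
```

View pics/c2.png

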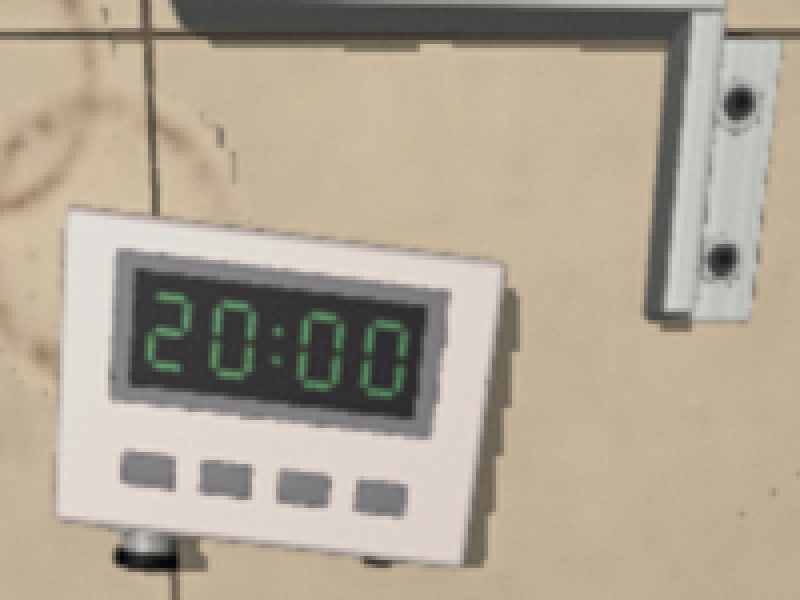

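```bash
cat >> h.py <<'E'
q=[np.cos(-np.pi/360),np.sin(-np.pi/360),0,0]
def st(l):
    s=robot.sense();print(l,'t%.2f'%s['t'],np.round(s['eef_pos'],4),np.round(s['wrist_force'],1))
E
python3 - <<'E'
from h import *
w=dict(np.load('pics/w1.npz'))
print(cast(w,[[273.7,.75],[403,3],[396,78]],.03).round(4),cast(w,[[397.5,9.5],[392,79.5]],0).round(4))
robot.move_ptp([.49,.122,.10],q)
robot.servo_line([.49,.122,.034],v=.1);st('down')
print(robot.servo_line([.575,.1205,.034],v=.05,threshold=14));st('a')
print(robot.servo_line([.605,.120,.034],v=.025,threshold=8));st('b')
robot.servo_line([.53,.121,.034],v=.1)
robot.servo_line([.53,.121,.12],v=.2)
w=snap('wrist','w2');snap('top','t2');st('c')
E
```

```text
[[0.6892 0.1494 0.03  ]
 [0.6867 0.0024 0.03  ]
 [0.6077 0.0039 0.03  ]] [[0.6879 0.0012 0.    ]
 [0.6079 0.0017 0.    ]]
down t5.36 [0.4906 0.1222 0.0346] [0.5 0.5 0. ]
False
a t7.21 [0.575  0.1206 0.0341] [-0.8 -0.2 -1.4]
True
b t7.90 [0.5887 0.1208 0.0335] [ 1.   0.4 -0.1]
c t9.31 [0.5289 0.1206 0.1182] [-0.2  0.7 -0.4]
```

View pics/w2.png

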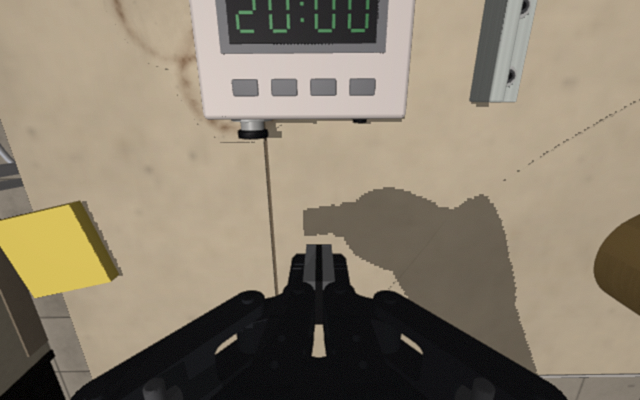

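The timer is now parallel to the wall, with its front edge at row ~118 and the plunger still out at (253,133). Next is the side push along the wall.

```bash
python3 - <<'E'
from h import *
w=dict(np.load('pics/w2.npz'))
print(cast(w,[[204,117],[405,118]],.045).round(4))
robot.move_ptp([.645,.225,.10],q)
robot.servo_line([.645,.225,.034],v=.12);st('down')
print(robot.servo_line([.644,.157,.034],v=.05,threshold=14));st('a')
print(robot.servo_line([.644,.130,.034],v=.025,threshold=8));st('b')
robot.servo_line([.645,.20,.034],v=.15)
robot.servo_line([.60,.19,.12],v=.2)
robot.move_ptp([.53,.07,.12],q)
snap('wrist','w3');snap('top','t3');st('c')
E
```

```text
[[0.6022 0.1915 0.045 ]
 [0.5994 0.0644 0.045 ]]
down t10.68 [0.6454 0.2249 0.0347] [0.1 0.4 0.3]
False
a t12.19 [0.6439 0.1569 0.0338] [ 0.4  0.1 -0.2]
True
b t12.79 [0.6441 0.1479 0.034 ] [0.2 1.9 0.2]
c t14.64 [0.5303 0.0711 0.1195] [-0.3 -0.3  0. ]
```

View pics/w3.png

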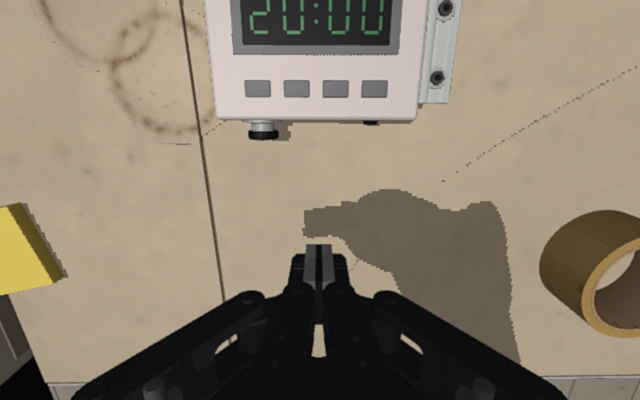

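The timer is against the cheek with the plunger out at (263,131). I'll re-seat it with light pushes at the front, then the side, then the front, and check from a viewpoint that shows the wall seam.

```bash
python3 - <<'E'
from h import *
def front(th=9):
    robot.servo_line([.56,.067,.034],v=.15)
    print(robot.servo_line([.61,.066,.034],v=.03,threshold=th));st('front')
    robot.servo_line([.56,.067,.034],v=.15)
robot.servo_line([.56,.067,.10],v=.15)
front()
robot.servo_line([.56,.067,.10],v=.2)
robot.move_ptp([.645,.18,.10],q)
robot.servo_line([.645,.18,.034],v=.15)
print(robot.servo_line([.644,.130,.034],v=.03,threshold=9));st('side')
robot.servo_line([.645,.18,.034],v=.15)
robot.servo_line([.60,.17,.12],v=.2)
robot.move_ptp([.56,.067,.10],q)
front()
robot.servo_line([.55,.067,.20],v=.2)
w=snap('wrist','w4');st('c')
i=w['img'][:300,150:500,::-1];cv2.imwrite('pics/c4.png',cv2.resize(i,None,fx=2,fy=2,interpolation=cv2.INTER_CUBIC))
E
```

```text
True
front t16.63 [0.5882 0.0664 0.0332] [ 0.6 -0.1  0.1]
True
side t19.78 [0.6441 0.1479 0.034 ] [0.1 2.5 0.2]
True
front t22.93 [0.5882 0.0664 0.0331] [ 0.4  0.2 -0.1]
c t24.29 [0.5492 0.0668 0.1984] [ 0.7  0.6 -0.6]
```

View pics/c4.png

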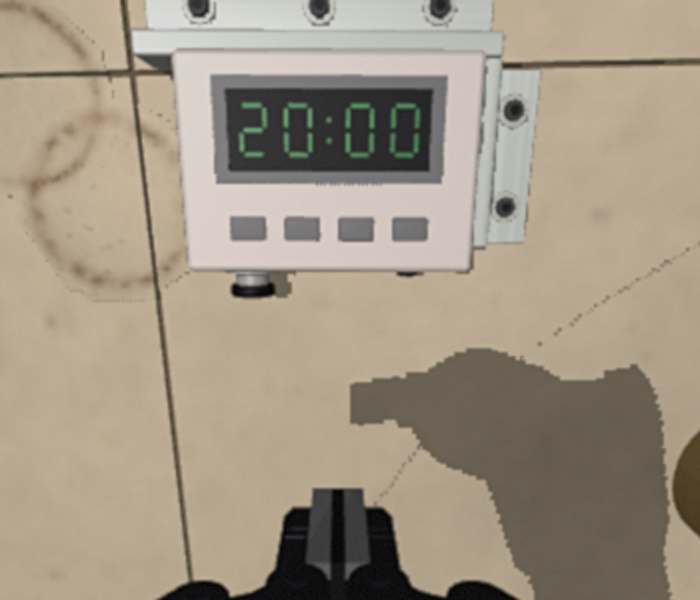

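Home: the back and side seams are closed, and repeated pushes stop at identical positions. The plunger is still out at crop (252,287). Now I'll press it.

```bash
python3 - <<'E'
from h import *
w=dict(np.load('pics/w4.npz'));py=cast(w,[[150+126,144]],.028)[0];print(py)
y=.106
assert abs(py[1]-y)<.006
robot.move_ptp([.54,y,.10],q)
robot.servo_line([.54,y,.034],v=.12)
print(robot.servo_line([.597,y-.001,.034],v=.02,threshold=22));st('press')
robot.servo_line([.54,y,.034],v=.12)
robot.servo_line([.54,.067,.20],v=.2)
w=snap('wrist','w5');snap('top','t5');st('c')
i=w['img'][:300,150:500,::-1];cv2.imwrite('pics/c5.png',cv2.resize(i,None,fx=2,fy=2,interpolation=cv2.INTER_CUBIC))
E
```

```text
[0.59008874 0.10708122 0.028     ]
True
press t27.77 [0.5851 0.1052 0.0325] [ 0.1 -0.  -0.8]
c t29.40 [0.5391 0.0673 0.1984] [-0.9  0.1 -0.6]
```

View pics/c5.png

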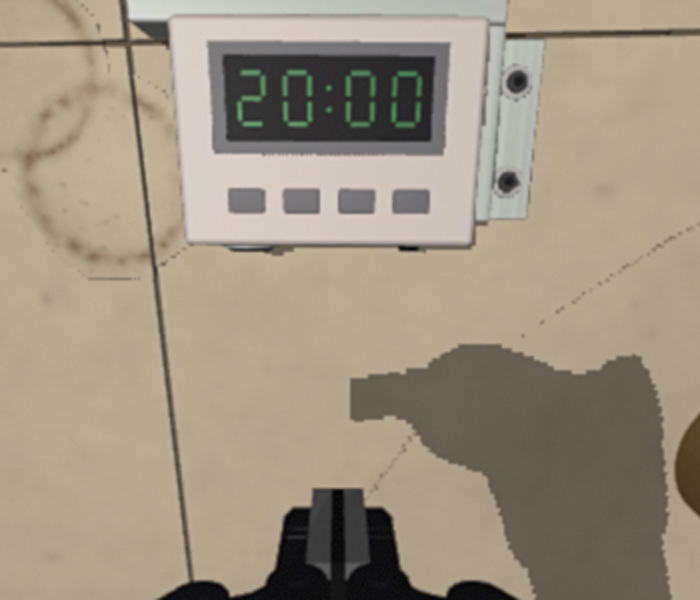

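```bash
python3 - <<'E'
from h import *
robot.job_done();st('done')
E
```

```text
the job is handed in; nothing more can be done
the job is handed in; nothing more can be done
```

The timer is home in the corner stop with the start plunger fully in. I handed the job in at about 29.4 s of the 48 s allowed.

- **Sliding home:** With the gripper closed, I pushed the timer to the long wall on the bare part of its front, then along the wall to the short cheek. I repeated light front and side pushes to seat it. The repeats stopped at the same places (front x = 0.588, side y = 0.148). The picture before pressing showed both seams closed and the plunger still out.
- **Pressing the plunger:** I pressed it against the brace until it bottomed. The finger stopped at x = 0.585, about 3 mm short of the front-contact reading, against 4 mm expected for fully in.
- **Final picture:** After I backed off, the plunger stayed in, standing about as proud as the reset button. The cheek seam was closed, and the back wall was only just in view but looked flush.
- **Not checked separately:** I did not measure the tape, weight and note pad again. The fingers never went near them or the reset button. I took a last top picture but did not view it.

No check failed or disagreed.

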